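Set the straightedge to the slab and hold the saw guard open

ROBOT

A 6-joint arm with a two-finger parallel gripper is mounted at the origin on the work surface. World frame = base frame: x ahead of the robot, y to its left, z up, the work surface at z = 0. Lengths are in m, angles in rad, forces in N, time in s.
With the tool pointing down it reaches from about 0.35 to 0.975 m from the base axis. Payload 7.1 kg.
Tool frame: the origin (TCP) lies midway between the tips of the shut fingers; the grasp point (between the pads) lies 19 mm behind it; z points along the fingers, x is the direction in which the jaws open and shut, and the axes are right-handed (so a half turn about z gives the same grasp; the last joint's range is limited). The gripper opens to 88 mm and grips with 3 to 60 N. Pads are 20 mm wide; open, the fingers measure 115 mm over their backs; the gripper's body (75 mm by 178 mm) begins 61 mm behind the grasp point.
Start: joints at [1.232, 0.423, 1.63, -0, 1.089, -0.019], TCP at [0.196, 0.593, 0.183] pointing down, gripper open.
Joint ranges: [-3, 3], [-0.9, 2.11], [0.09, 2.58], [-1.31, 4.45], [0.11, 2.69], [-2.54, 2.54]. Speed limits (rad/s): [2.39, 2.39, 3.01, 3.14, 3.14, 3.14].

INTERFACE

Orientations are given as a unit quaternion [w, x, y, z].
In Python, from station import move_pose, movel, movej, command_gripper, wait, inverse_kinematics, read_camera, camera_info, MotionError, job_done, get_time, get_joint_pos, get_qvel, get_effort, get_tcp_pos, get_ee_rot, get_ft_force, get_ft_torque, get_grip_width gives the robot as it stands. Calls block until the motion is done:
- move_pose(position, orientation): joint-space move of the TCP to a pose.
- movel(position, frame=None, v=0.15, until_force=None): straight line of the TCP; frame=None keeps the orientation; v is the mean speed in m/s. With until_force (N) it stops when the force on the tool has changed by that much, and returns True; else False.
- movej(angles): joint-space move.
- command_gripper(opening): opening from 0.0 (shut) to 1.0 (fully open); the grip force is fixed at half the most; returns when the fingers have stopped.
- wait(seconds).
- inverse_kinematics(position, orientation): joint angles nearest the present ones, or None.
- read_camera(name): name is "scene" or "top"; returns the picture (480x640x3 uint8, red, green, blue); there is no depth.
- camera_info(name): a dict with "intrinsics" (3x3 intrinsics, pixels), "dist" ([k1, k2, p1, p2, k3] as OpenCV has them; the pictures are not rectified), "T" (4x4, takes a point from camera to world coordinates). Camera axes: x right, y up, looking along -z (the intrinsics and any distortion apply to the point x, -y, -z); pixel columns grow to the right and rows downward; lengths in m; the calibration is good to about 2 mm. A picture is of the moment at which its call begins. camera_info takes no time and is no camera call.
A pose or a line that the arm cannot do raises MotionError and nothing moves.
- job_done(): hands the job in, once; it reports no verdict.
Readings, each from a call of its own:
- get_time(): time.
- get_joint_pos(): joint angles.
- get_qvel(): joint speeds.
- get_effort(): joint torques, N m.
- get_tcp_pos(): TCP position.
- get_ee_rot(): TCP orientation.
- get_ft_force(): force on the tool from outside, world axes, zero at the start.
- get_ft_torque(): the same for the moment, N m.
- get_grip_width(): opening from 0.0 (shut) to 1.0 (fully open).
Only numpy, scipy, OpenCV 4.12 (cv2) and the standard library are available. Lean on these libraries where they do the work, as an engineer would, in place of code of your own. Each camera call takes 0.05 s, during which the arm holds its last target. There are 200 camera calls.

TASK

On the tile saw, stand the straightedge on the deck flush along the front edge of the stone slab (the edge facing the robot), about centred on it, and let go of it there. Then lift the saw's sprung blade guard by its handle bar to 60 degrees from closed and finish while still holding it there, so that a workmate can sight the slab against the blade; it snaps shut if let go. Leave the slab against its fence, and the tray, cup and jar where they are.

Things in the scene. Friction and masses are not known exactly. Their poses are not given: they have to be found in the camera images.
- saw: fixed low bench tile saw, grey case, flat metal deck 340 x 340 mm, deck top 80 mm above its origin (centre of underside). x points from the front edge (robot side) to the back, y left, z up. Blade and guard over the right half (y = -85 mm), the slab on the left half; behind the slab a fixed fence 14 mm high, front face at x = +91 mm. A hinge block stands behind the guard.
- slab: flat beige stone slab, loose, 100 (x, front to back) x 120 (y) x 15 (z) mm, 0.3 to 0.7 kg, lying on the saw's deck with its back edge 1 mm from the fence, parallel to the saw. Origin: centre of its underside (deck height). Its front edge is the face at x = -50 mm in its frame.
- straightedge: loose; on the table left or right of the saw (the tray on the other side). Steel bar 160 (x) x 28 (y) x 12 (z) mm, with a wooden grip rib on its middle, 70 (x) x 16 (y) mm, from 12 to 58 mm high; 0.25 to 0.5 kg. Origin: centre of underside. Long sides alike; flush, its origin is 64 mm before the slab's centre. Fingertips on the rib above 20 mm clear the 15 mm slab.
- guard (a joint): angle of the blade guard in rad: 0 closed (level), grows as its front end is lifted, stop at 1.7; 60 degrees is 1.047. The guard is a white hood 140 mm long, 60 mm wide, its side cheeks reaching 45 mm below its top, 0.3 kg. Its weight and a spring always close it: about 2.5 N at the handle.
- guard_handle (a point): centre of the guard's handle: a round black bar 12 mm thick, 98 mm long, along the saw's y axis, 40 mm ahead of the hood's front end on two thin arms 82 mm apart (clear between them), 70 mm above the deck when closed. It swings on a circle of 180 mm radius about guard_hinge. Axes as the saw's when closed; they turn with the guard.
- guard_hinge (a point): point on the guard's hinge axis (along the saw's y), 70 mm above the deck, 180 mm straight behind the handle when closed; does not move when the guard opens.
- tray: bystander: open metal tray of stone chips, 150 x 100 x 40 mm, origin at the centre of its underside.
- cup: bystander: white plastic cup, 72 mm across, 85 mm high, on the table beyond the left-hand place of straightedge or tray; origin at the centre of its underside.
- jar: bystander: closed glass jar, 64 mm across, 100 mm high, on the table beyond the right-hand place of straightedge or tray; origin at the centre of its underside.
There are look-alikes about, which are no part of the job. What is shaped like the straightedge but red is not meant.

How it is judged:
By the outcome, as a careful person would: the job done as asked, in the order asked, and still so for the second after the job is handed in, while the arm keeps its last pose, push and grip.
It also fails if it takes over 66 s, if anything falls off the work surface, if the arm or the gripper's body presses on something with over 40 N, if the wrist force passes 120 N, or if a joint passes its speed limit or range.

## Working session

There is one attempt and no reset: what is moved stays moved. The work goes in short steps, each a Python script; the robot and the scene stay as the last script left them, time stands still between calls to the robot, and variables do not carry over. Pictures are saved under pics/ and viewed, about 8 in all and at most 12, crops included, and the job is handed in when it is done.

```bash
mkdir -p pics
python3 - <<'E'
from station import *
import cv2, numpy as np
for n in ("scene","top"):
    im=read_camera(n); cv2.imwrite(f"pics/{n}0.png",im[:,:,::-1]); c=camera_info(n)
    print(n,np.round(c["intrinsics"],1).tolist(),np.round(c["dist"],4),np.round(c["T"],3).tolist())
print(get_time(),get_tcp_pos(),get_ee_rot())
E
```

```text
scene [[585.9, 0.0, 318.0], [0.0, 585.9, 238.1], [0.0, 0.0, 1.0]] [-0.1717  0.      0.      0.      0.    ] [[-0.446, -0.773, 0.452, 1.132], [0.895, -0.384, 0.227, 0.269], [-0.002, 0.505, 0.863, 1.365], [0.0, 0.0, 0.0, 1.0]]
top [[435.8, 0.0, 322.6], [0.0, 435.8, 236.8], [0.0, 0.0, 1.0]] [-0.0838  0.      0.      0.      0.    ] [[0.136, 0.971, -0.198, 0.322], [-0.991, 0.134, -0.023, -0.069], [0.004, 0.199, 0.98, 0.995], [0.0, 0.0, 0.0, 1.0]]
0.1 [0.19625102 0.59280687 0.18208434] [ 3.80310523e-04  8.10668617e-01  5.85504842e-01 -5.73229517e-04]
```

View pics/top0.png

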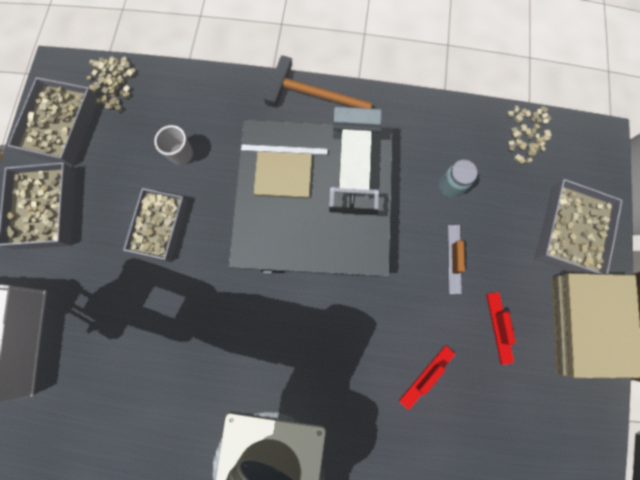

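View pics/scene0.png

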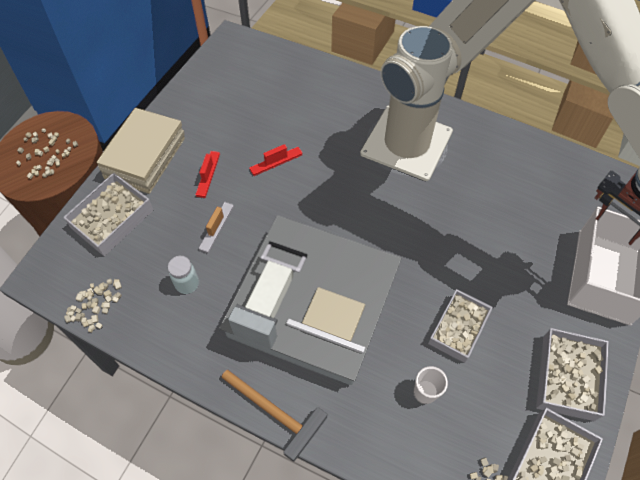

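In the top view the steel/wood straightedge is at (455,258). The look-alikes are the two red bars at (501,328) and (428,377), which I reject. The saw is centred near (313,198), with the slab at (283,174) and the handle at (355,195). The real tray is the one at (154,223) next to the saw, the cup is at (173,145) and the jar at (459,177). Next I'll take close crops.

Run:
```python
import cv2
a=cv2.imread("pics/top0.png")[100:300,228:478]; cv2.imwrite("pics/tc.png",cv2.resize(a,None,fx=3,fy=3,interpolation=cv2.INTER_CUBIC))
a=cv2.imread("pics/scene0.png")[190:390,190:440]; cv2.imwrite("pics/sc.png",cv2.resize(a,None,fx=3,fy=3,interpolation=cv2.INTER_CUBIC))
```

```text
(no output)
```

View pics/tc.png

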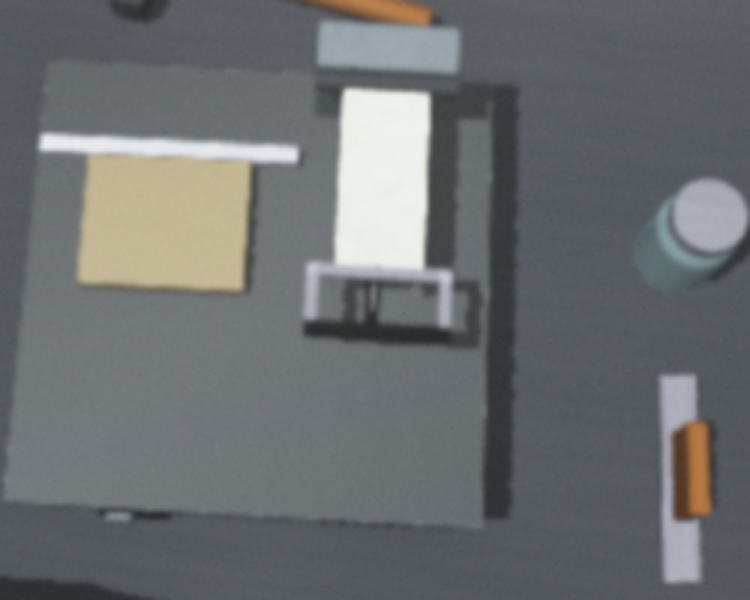

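View pics/sc.png

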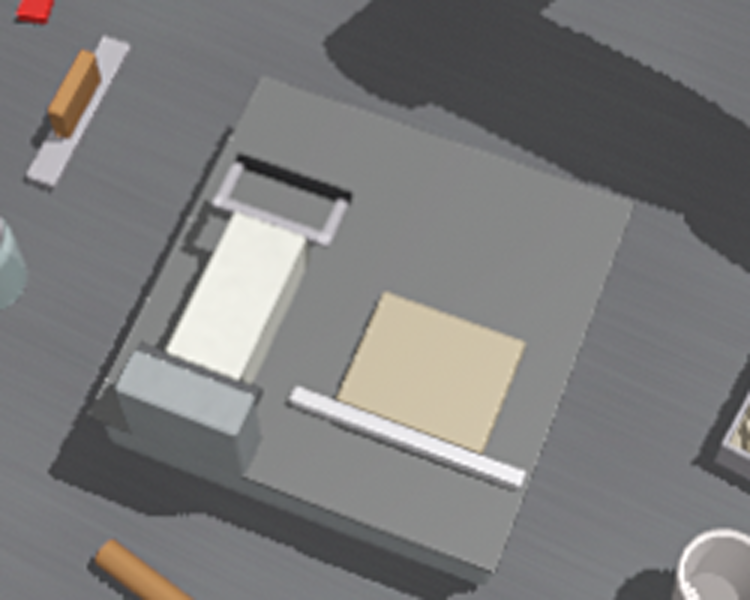

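```bash
cat > h.py <<'E'
from station import *
import cv2, numpy as np
from scipy.optimize import least_squares
OFF={"top":(228,100),"scene":(190,190)}
def ray(n,px,z):
    c=camera_info(n); u=cv2.undistortPoints(np.array([[px]],float),np.array(c["intrinsics"]),np.array(c["dist"]))[0,0]
    T=np.array(c["T"]); d=T[:3,:3]@[u[0],-u[1],-1]; o=T[:3,3]
    return o+d*(z-o[2])/d[2]
def crop(n,px,z): return ray(n,(px[0]/3+OFF[n][0],px[1]/3+OFF[n][1]),z)
def fit(pairs):  # [(local xy, world xyz)] -> x,y,yaw
    L=np.array([p[0] for p in pairs]);W=np.array([p[1][:2] for p in pairs])
    def f(p):
        c,s=np.cos(p[2]),np.sin(p[2]); return ((L@np.array([[c,s],[-s,c]]))+p[:2]-W).ravel()
    r=least_squares(f,[*W.mean(0),0]); return r.x, np.round(1000*r.fun.reshape(-1,2),1).tolist()
E
python3 - <<'E'
from h import *
np.set_printoptions(precision=4,suppress=True)
D=.17
S={"saw":(.08,[("top",[((-D,D),(5,500)),((D,D),(47,62)),((-D,-D),(485,527))]),("scene",[((-D,-D),(265,78)),((-D,D),(633,205)),((D,D),(493,572))])]),
"slab":(.095,[("top",[((-.05,.06),(78,284)),((-.05,-.06),(244,292)),((.05,-.06),(251,163))]),("scene",[((-.05,-.06),(385,293)),((-.05,.06),(525,343)),((.05,.06),(483,452)),((.05,-.06),(340,400))])]),
"bar":(.012,[("top",[((.08,.014),(660,375)),((.08,-.014),(696,375)),((-.08,-.014),(701,581)),((-.08,.014),(665,582))]),("scene",[((-.08,-.014),(105,36)),((-.08,.014),(130,46)),((.08,.014),(52,186)),((.08,-.014),(27,178))])]),
"handle":(.154,[("top",[((0,.049),(304,328)),((0,-.049),(450,335))]),("scene",[((0,-.049),(240,161)),((0,.049),(350,196))])]),
"rib":(.058,[("top",[((.035,.008),(691,423)),((.035,-.008),(712,423)),((-.035,-.008),(711,516)),((-.035,.008),(692,516))])])}
for k,(z,g) in S.items():
    al=[]
    for n,ps in g:
        q=[(l,crop(n,p,z)) for l,p in ps]; al+=q; print(k,n,*fit(q))
    print(k,"both",fit(al)[0])
for n,p,z in (("top",(154,223),.0),("top",(173,145),.085),("top",(463,169),.1)): print(ray(n,p,z))
E
```

```text
saw top [ 0.598  -0.0156  0.0858] [[-2.0, 0.2], [2.1, 0.3], [-0.1, -0.5]]
saw scene [ 0.601  -0.0112  0.0775] [[-1.0, -3.2], [-1.1, 1.8], [2.1, 1.4]]
saw both [ 0.5995 -0.0134  0.0817]
slab top [0.63   0.0562 0.0854] [[-0.5, 0.5], [-0.5, -0.0], [0.9, -0.4]]
slab scene [0.6338 0.0613 0.0898] [[-0.7, -0.5], [-1.5, 0.8], [1.0, 1.0], [1.2, -1.3]]
slab both [0.6322 0.0591 0.0877]
bar top [ 0.5108 -0.3543  0.1034] [[0.5, -0.1], [-0.6, 0.3], [-0.6, -0.3], [0.8, 0.1]]
bar scene [ 0.5145 -0.3502  0.0915] [[1.3, -0.5], [-0.5, 0.6], [-0.1, 1.6], [-0.7, -1.8]]
bar both [ 0.5127 -0.3522  0.0974]
handle top [ 0.5536 -0.1034  0.0883] [[-0.0, 0.3], [0.0, -0.3]]
handle scene [ 0.5575 -0.0983  0.1154] [[0.3, -2.3], [-0.3, 2.3]]
handle both [ 0.5555 -0.1009  0.1016]
rib top [ 0.5096 -0.3559  0.077 ] [[0.9, 0.3], [0.0, -0.0], [-0.8, -1.1], [-0.2, 0.9]]
rib both [ 0.5096 -0.3559  0.077 ]
[0.5017 0.3553 0.    ]
[0.6693 0.3155 0.085 ]
[ 0.6952 -0.3323  0.1   ]
```

```bash
cat >> h.py <<'E'
from scipy.spatial.transform import Rotation as R
def down(a):  # tool down, jaw axis at world angle a
    x=np.array([np.cos(a),np.sin(a),0]); z=np.array([0,0,-1.]); 
    q=R.from_matrix(np.c_[x,np.cross(z,x),z]).as_quat(); return [float(v) for v in (q[3],*q[:3])]
def st(s): print(s,round(get_time(),2),np.round(get_tcp_pos(),4),"F",np.round(get_ft_force(),1),"g",round(get_grip_width(),3))
def snap(n,name,b,f=3):
    a=read_camera(n)[b[1]:b[3],b[0]:b[2],::-1]; cv2.imwrite(f"pics/{name}.png",cv2.resize(a,None,fx=f,fy=f,interpolation=cv2.INTER_CUBIC))
E
python3 - <<'E'
from h import *
p=get_tcp_pos(); q=down(.093-np.pi/2); B=[.512,-.3525]
movel([*p[:2],.33],v=.25)
move_pose([*B,.33],q); print(get_joint_pos()); st("above")
movel([*B,.10],v=.25); st("pre"); snap("top","pre",(400,170,520,320),4)
movel([*B,.026],v=.1,until_force=8); st("at")
command_gripper(0.0); st("grip"); print(get_ee_rot())
movel([*B,.06],v=.1); st("lift"); snap("top","lift",(400,170,520,320),4)
E
```

```text
[-6.21074279e-01  2.91156820e-01  1.47957603e+00  1.29676896e-04
  1.37085049e+00  8.55665970e-01]
above 4.32 [ 0.5124 -0.3519  0.33  ] F [-0.3 -0.1 -0.3] g 1.002
pre 5.38 [ 0.5129 -0.3531  0.1013] F [-0.6  0.2 -0.2] g 1.003
at 6.33 [ 0.5124 -0.3528  0.0264] F [ 1.1  0.8 -0.6] g 0.998
grip 7.67 [ 0.512  -0.3525  0.026 ] F [-0.2 -0.   0.3] g 0.004
[ 4.52735726e-06  7.39223488e-01 -6.73460195e-01 -2.79542258e-05]
lift 8.16 [ 0.5122 -0.3527  0.0606] F [0.8 0.9 0.8] g 0.005
```

```bash
python3 -c "
import cv2;cv2.imwrite('pics/pl.png',cv2.hconcat([cv2.resize(cv2.imread('pics/'+n+'.png'),(400,500)) for n in ('pre','lift')]))"
```

```text
(no output)
```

View pics/pl.png

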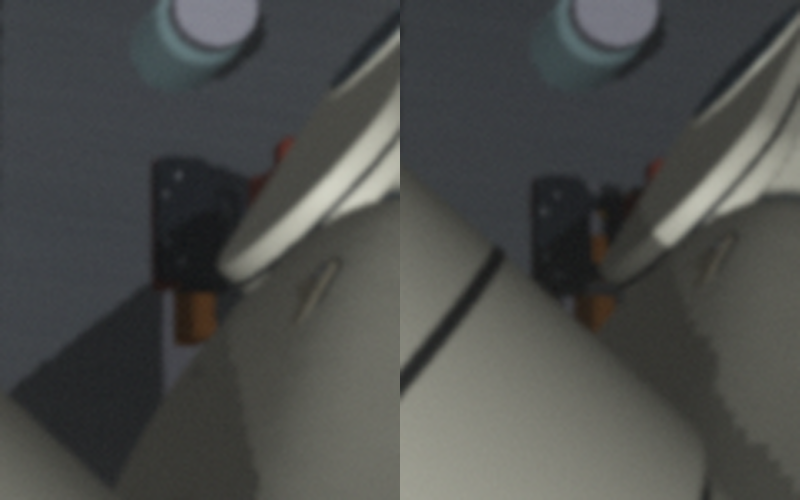

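The gripper closed to 0.004 with no load on the wrist, so nothing is gripped. I'll look from the scene camera before doing anything else.

Run:
```python
from h import *
snap("scene","s1",(150,130,350,280),4)
```

```text
(no output)
```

View pics/s1.png

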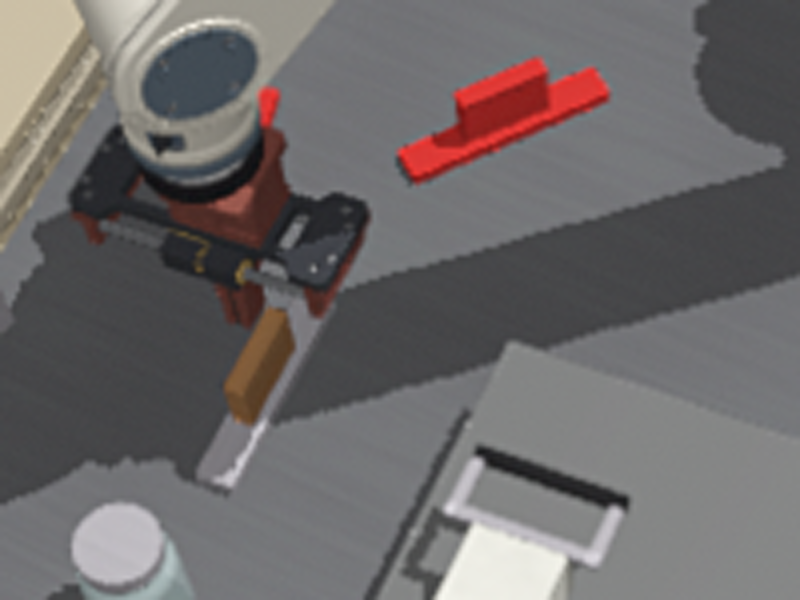

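Run:
```python
from h import *
def proj(n,P):
    c=camera_info(n);T=np.array(c["T"]);p=T[:3,:3].T@(np.array(P)-T[:3,3])
    return cv2.projectPoints(np.array([[p[0],-p[1],-p[2]]]),np.zeros(3),np.zeros(3),np.array(c["intrinsics"]),np.array(c["dist"]))[0].ravel()
print("tip obs->",ray("scene",(208.8,210.5),.06),"tcp",get_tcp_pos())
t=proj("scene",get_tcp_pos());print("tcp proj",t,"in crop",(t-[150,130])*4)
t=proj("scene",[.512,-.3525,.058]);print("rib top by fit",t,(t-[150,130])*4)
for px,z in (((262,330),.058),((270,390),.012)):
    print(ray("scene",(px[0]/4+150,px[1]/4+130),z))
```

```text
tip obs-> [ 0.50229995 -0.37327283  0.06      ] tcp [ 0.5116435  -0.35225994  0.05961073]
tcp proj [213.62703619 216.15679503] in crop [254.50814478 344.62718013]
rib top by fit [213.57357904 216.55006024] [254.29431615 346.20024095]
[ 0.49875719 -0.35461378  0.058     ]
[ 0.51553468 -0.34603988  0.012     ]
```

In the crop the closed finger tips end at about (235,322). The readout says they should be at (254,345), and that matches tips about 40 mm higher than reported. I'll probe the bare table with shut fingers to find out.

Run:
```python
from h import *
movel([.512,-.3525,.15],v=.25)
movel([.53,-.45,.15],v=.25); movel([.53,-.45,.05],v=.2); st("b")
print(movel([.53,-.45,-.06],v=.04,until_force=5)); st("touch")
snap("scene","s2",(150,130,350,280),4)
```

```text
b 9.97 [ 0.5305 -0.4497  0.0508] F [-0.1 -0.2  0.6] g 0.004
True
touch 11.94 [ 0.53   -0.45   -0.0395] F [-0.7  0.4  6.2] g 0.0
```

View pics/s2.png

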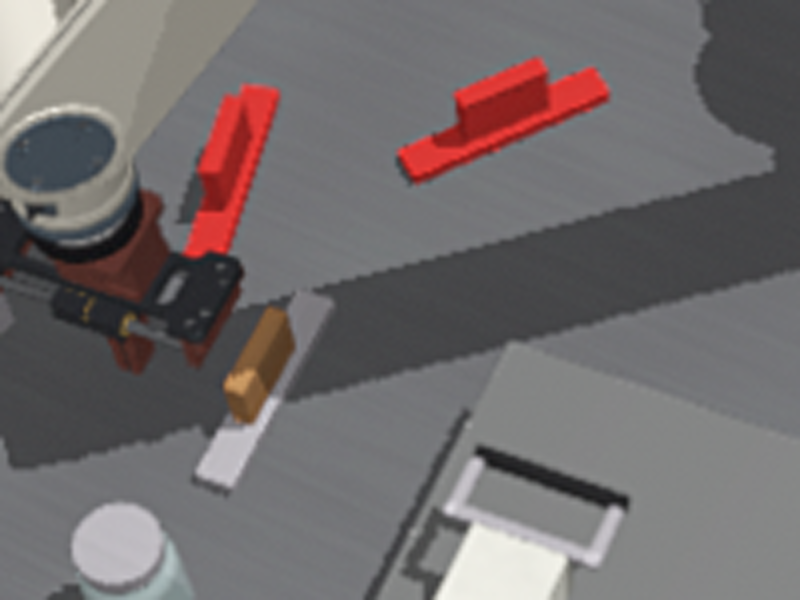

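Confirmed: the tips touch the table at a reported z of -0.0395, so the real tips are 39.5 mm behind the reported TCP. I'll correct for that and regrasp.

```bash
cat >> h.py <<'E'
OFFT=.0395   # reported TCP lies this far beyond the true tips along tool z
def cmd(P,q): return [float(v) for v in np.array(P)+OFFT*R.from_quat([*q[1:],q[0]]).apply([0,0,1])]
E
python3 - <<'E'
from h import *
import sys
print("tip seen",ray("scene",(139/4+150,371/4+130),0))
q=down(.093-np.pi/2); B=[.512,-.3525]
L=lambda z,v=.2,xy=B,**k: movel(cmd([*xy,z],q),v=v,**k)
L(.19,.25,[.53,-.45]); command_gripper(1.0); L(.19,.25); L(.10,.25)
print("hit",L(.026,.08,until_force=8)); st("at")
command_gripper(0.0); st("grip")
if get_grip_width()<.1: sys.exit("missed")
L(.06,.1); wait(.2); st("lift"); L(.25,.25)
q2=down(.0875); d=np.array([np.cos(.0875),np.sin(.0875)]); s=np.array([.6319,.0588])
move_pose(cmd([*(s-.076*d),.25],q2),q2); st("over"); print(get_joint_pos())
movel(cmd([*(s-.076*d),.13],q2),v=.15); st("pre"); snap("scene","s3",(240,190,440,340),4)
E
```

```text
tip seen [ 0.5376273  -0.44187971  0.        ]
hit False
at 16.42 [ 0.5124 -0.3528 -0.0131] F [ 0.7 -0.3  2. ] g 0.998
grip 17.52 [ 0.512  -0.3526 -0.0135] F [-0.4 -0.6 -0.4] g 0.179
lift 18.21 [ 0.5115 -0.3522  0.0199] F [-0.2 -0.6 -4.3] g 0.184
over 20.62 [0.5563 0.0514 0.2103] F [ 0.7  0.5 -3.6] g 0.182
[ 7.09548213e-02  2.94500351e-01  1.75319569e+00 -3.44752133e-04
  1.09415739e+00 -1.48081021e-02]
pre 21.57 [0.557  0.0521 0.0913] F [ 0.1 -0.3 -4.2] g 0.178
```

View pics/s3.png

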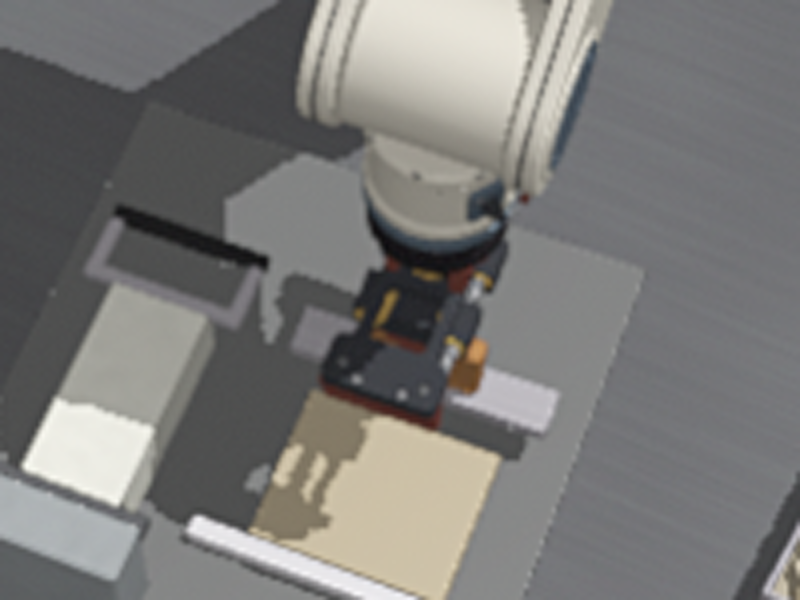

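Run:
```python
from h import *
c=lambda x,y,z: ray("scene",(x/4+240,y/4+190),z)
# bar held: local x along +slab y here; slab corners FR, FL
print("bar",*fit([((-.08,.014),c(308,308,.116)),((-.08,-.014),c(293,347,.116)),((.08,.014),c(558,392,.116)),((.08,-.014),c(545,433,.116))]))
print("bar1")
p=fit([((-.05,.06),c(499,457,.095)),((-.05,-.06),c(314,392,.095))]);print("slab",p)
print(get_tcp_pos())
```

```text
bar [0.5573048  0.0551057  1.66945409] [[-0.0, -0.6], [0.4, -1.5], [-0.3, 1.6], [-0.1, 0.5]]
bar1
slab (array([0.63524519, 0.06119925, 0.08943536]), [[-0.1, 1.3], [0.1, -1.3]])
[0.5571614  0.05211099 0.09153219]
```

Held bar: 0.8 mm off centre along y, with a 14 mm gap to the slab. Next I lower it and push it flush.

Run:
```python
from h import *
q=down(.0875); d=np.array([np.cos(.0875),np.sin(.0875)]); s=np.array([.6319,.0588]); p=s-.076*d
print(movel(cmd([*p,.098],q),v=.04,until_force=5)); st("deck")
z=get_tcp_pos()[2]+.0008
movel([*p,z],v=.02)
hit=movel([*(p+.022*d),z],v=.015,until_force=6); st("push"); print(hit,(get_tcp_pos()[:2]-p)@d, get_ft_torque())
```

```text
True
deck 22.23 [0.5559 0.0522 0.0657] F [1.1 0.  0.6] g 0.18
push 23.48 [0.5701 0.0534 0.0658] F [-1.6  1.4  3.7] g 0.183
True 0.014005841509450214 [-0.06690718  0.07996743  0.02391883]
```

Run:
```python
from h import *
q=down(.0875); d=np.array([np.cos(.0875),np.sin(.0875)]); s=np.array([.6319,.0588]); p=s-.076*d
z=get_tcp_pos()[2]; t=get_tcp_pos()[:2]
hit=movel([*(p+.018*d),z],v=.01,until_force=10); st("push"); print(hit,(get_tcp_pos()[:2]-p)@d)
t=get_tcp_pos()[:2]
movel([*t,z-.001],v=.02); st("down")
command_gripper(.5); st("open")
movel([*t,z+.12],v=.2); 
movel([*(t-.12*d),z+.2],v=.3)
wait(.1); snap("scene","s4",(240,190,440,340),4); st("up")
```

```text
push 23.87 [0.5705 0.0534 0.0658] F [-1.4 -0.4  4.3] g 0.181
True 0.014338408757601867
down 24.12 [0.5705 0.0534 0.0658] F [-3.4 -0.3 11.6] g 0.178
open 24.75 [0.5704 0.0534 0.0647] F [ 0.2 -0.  -0.9] g 0.499
up 26.29 [0.4515 0.043  0.2644] F [ 0.9 -0.2  0.4] g 0.497
```

View pics/s4.png

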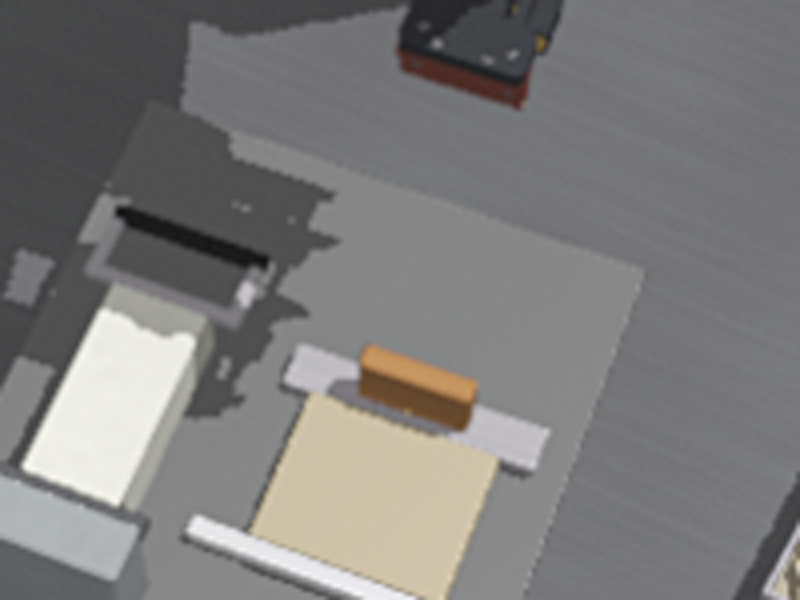

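Run:
```python
from h import *
move_pose([.40,-.28,.32],down(.0875))
snap("scene","a",(305,270,385,330),8); snap("top","b",(240,140,330,210),7); 
a=cv2.imread("pics/a.png");b=cv2.imread("pics/b.png")
cv2.imwrite("pics/ab.png",cv2.vconcat([cv2.resize(a,(640,320),interpolation=cv2.INTER_AREA)[:0]if 0 else a[80:400,:],cv2.resize(b,(640,498))[170:450]]))
st("x")
```

```text
x 27.65 [ 0.4004 -0.279   0.3197] F [ 0.2  0.1 -0.6] g 0.5
```

View pics/ab.png

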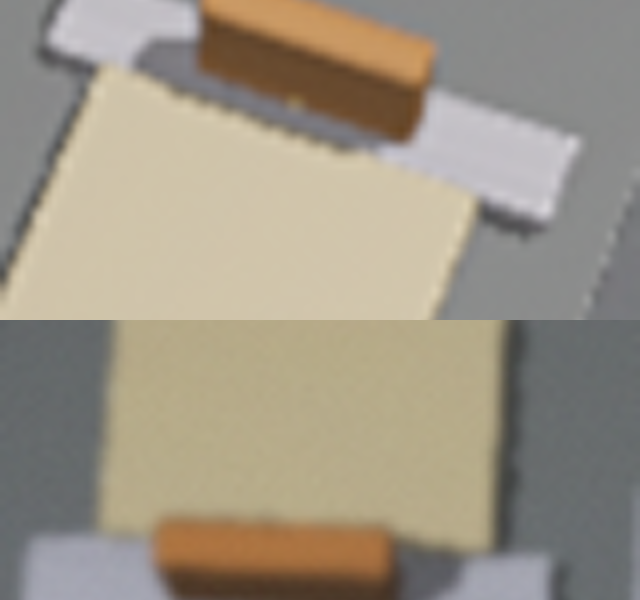

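It's nearly flush, but both views show the bar yawed about 1° relative to the slab edge, which leaves a gap of 1–2 mm at the +y end. I'll nudge that end in with shut fingers.

Run:
```python
from h import *
q=down(.0875); d=np.array([np.cos(.0875),np.sin(.0875)]); n=np.array([-d[1],d[0]])
a=np.array([.5705,.0534])+.048*n-.045*d
move_pose(cmd([*a,.20],q),q); command_gripper(0.)
movel(cmd([*a,.086],q),v=.2); st("low")
hit=movel(cmd([*(a+.028*d),.086],q),v=.02,until_force=6); st("push"); t=get_tcp_pos()[:2]; print(hit,(t-a)@d)
movel(cmd([*(t-.015*d),.086],q),v=.1)
movel(cmd([*(t-.03*d),.24],q),v=.3)
move_pose([.40,-.25,.32],q); command_gripper(.45)
snap("scene","a",(305,270,385,330),8); snap("top","b",(240,140,330,210),7); 
a=cv2.imread("pics/a.png");b=cv2.imread("pics/b.png")
cv2.imwrite("pics/ab2.png",cv2.vconcat([a[80:400,:],cv2.resize(b,(640,498))[170:450]]))
st("x"); print(get_joint_pos())
# plan check: handle grasp poses
Q=np.array([.083,.9965])
```

```text
low 30.73 [0.5221 0.0974 0.047 ] F [-0.6  0.3  0.1] g 0.002
push 31.82 [0.5437 0.0992 0.0459] F [-0.4  0.6 -0.8] g 0.008
True 0.02230811646912408
x 35.08 [ 0.4    -0.25    0.3201] F [-0.1  0.1  0.1] g 0.449
[-5.83909754e-01  4.52141684e-02  1.79847287e+00  2.79946222e-05
  1.29777606e+00 -6.71294369e-01]
```

View pics/ab2.png

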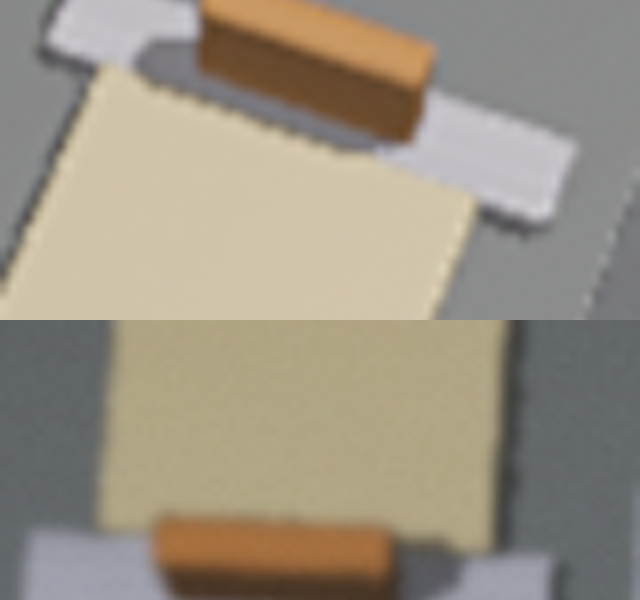

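It's flush now. In the top view the +y end moved in about 1.3 mm, and the edges coincide in both views. Next is the guard: a vertical grasp on the bar, which then turns in the pads as I follow the arc.

Run:
```python
from h import *
import sys
q=down(.086); H=np.array([.557,-.100])
command_gripper(.35)
move_pose(cmd([*H,.25],q),q); st("over"); print(get_joint_pos())
hit=movel(cmd([*H,.134],q),v=.12,until_force=6); st("at"); print(hit)
if hit: movel(cmd([*H,.2],q)); sys.exit("blocked")
command_gripper(0.); st("grip"); print(get_ft_torque())
```

```text
over 36.42 [ 0.5569 -0.1007  0.2111] F [-0.4  0.4 -0.4] g 0.346
[-1.99604127e-01  3.04191993e-01  1.73745655e+00 -4.59448964e-04
  1.09942080e+00 -2.85360852e-01]
at 37.54 [ 0.5576 -0.1002  0.0952] F [ 0.2 -0.1 -0.1] g 0.352
False
grip 37.99 [ 0.5564 -0.1001  0.0946] F [-3.9 -0.4  2.8] g 0.132
[-0.2609995   0.60976371 -0.09911613]
```

Run:
```python
from h import *
import sys
q=down(.086); d=np.array([np.cos(.086),np.sin(.086)]); H=np.array([.556,-.100]); C=H+.18*d
for a in np.radians(np.arange(5,61,5)):
    movel(cmd([*(C-.18*np.cos(a)*d),.134+.18*np.sin(a)],q),v=.06)
    st(round(float(np.degrees(a))))
    if np.linalg.norm(get_ft_force())>25: sys.exit("force")
wait(.3); st("end"); snap("scene","end",(190,150,390,300),4); snap("top","endt",(300,80,420,220),4)
```

```text
5 38.4 [ 0.557  -0.1001  0.1106] F [ 0.  -2.2 -2.8] g 0.13
10 38.81 [ 0.5589 -0.0999  0.1262] F [ 1.5 -2.5 -2.5] g 0.129
15 39.22 [ 0.5619 -0.0996  0.1412] F [-0.4 -4.2 -3.5] g 0.128
20 39.62 [ 0.5662 -0.0993  0.1561] F [-3.  -3.9 -2.3] g 0.126
25 40.03 [ 0.5715 -0.0988  0.1704] F [-4.9 -5.1 -1.7] g 0.126
30 40.44 [ 0.578  -0.0982  0.1842] F [-7.  -6.   0.3] g 0.118
35 40.85 [ 0.5856 -0.0976  0.1976] F [-9.2 -6.   3.4] g 0.128
40 41.26 [ 0.5944 -0.097   0.2103] F [-14.3  -6.3   6.7] g 0.132
45 41.67 [ 0.6044 -0.0961  0.2225] F [-17.   -5.9  11.2] g 0.129
50 42.08 [ 0.6163 -0.0952  0.2342] F [-19.9  -5.6  17.8] g 0.127force
```

Run:
```python
from h import *
wait(.2); st("now"); print(get_ee_rot(),get_ft_torque(),down(.086))
snap("scene","e1",(220,190,320,290),5); snap("top","e2",(320,80,420,180),3)
a=cv2.imread("pics/e1.png");b=cv2.imread("pics/e2.png"); c=np.zeros((500,800,3),np.uint8); c[:,:500]=a; c[:300,500:]=b
cv2.imwrite("pics/e.png",c)
```

```text
now 42.27 [ 0.6161 -0.0952  0.2341] F [-20.5  -4.6  17.3] g 0.127
[ 3.63231700e-04  9.99069654e-01  4.29701317e-02 -3.64174704e-03] [-0.97485855  3.5032821  -0.03160521] [0.0, 0.9990756424412623, 0.04298675005834976, 0.0]
```

View pics/e.png

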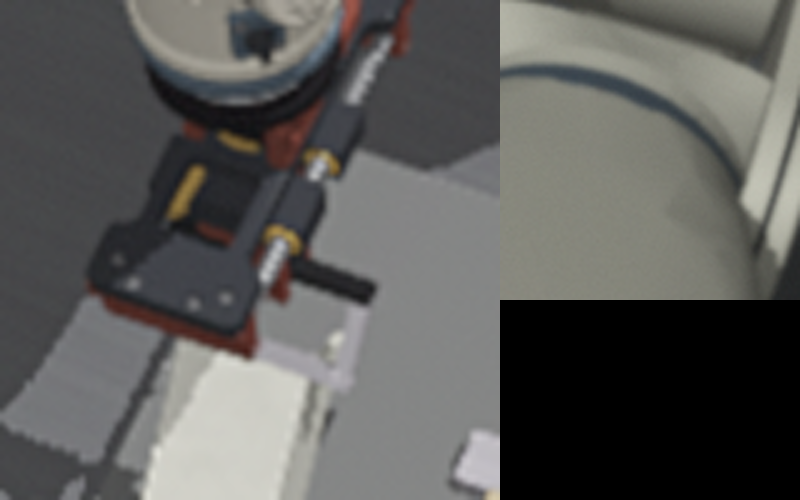

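Run:
```python
from h import *
def proj(n,P):
    c=camera_info(n);T=np.array(c["T"]);p=T[:3,:3].T@(np.array(P)-T[:3,3])
    return cv2.projectPoints(np.array([[p[0],-p[1],-p[2]]]),np.zeros(3),np.zeros(3),np.array(c["intrinsics"]),np.array(c["dist"]))[0].ravel()
d=np.array([np.cos(.086),np.sin(.086)]);n=np.array([-d[1],d[0]]);H=np.array([.5572,-.0983]);C=H+.18*d
for t in (0,40,44,46,48,50,52,54,60):
    a=np.radians(t);f=lambda w,r=.18:proj("scene",[*(C-r*np.cos(a)*d+w*n),.15+r*np.sin(a)])
    print(t,"end",(f(.049)-[220,190])*5,"hoodfront cross +y",(f(.041,.14)-[220,190])*5)
P=np.array([[.5564,.0946],[.557,.1106],[.5589,.1262],[.5619,.1412],[.5662,.1561],[.5715,.1704],[.578,.1842],[.5856,.1976],[.5944,.2103],[.6044,.2225],[.6163,.2342]])
P[:,0]/=d[0]
g=least_squares(lambda c:np.hypot(*(P-c[:2]).T)-c[2],[.736,.0946,.18]);print(g.x,g.fun*1000, g.x[0]-P[0,0])
g=least_squares(lambda c:np.hypot(*(P-c[:2]).T)-.18,[.736,.0946]);print(g.x,g.fun*1000)
```

```text
0 end [437.3451288  334.28332057] hoodfront cross +y [389.22000478 398.87595933]
40 end [396.01363481 285.93345156] hoodfront cross +y [353.80020551 366.29239858]
44 end [387.84462976 291.12171541] hoodfront cross +y [347.20254444 370.8757318 ]
46 end [383.5027747  294.46986658] hoodfront cross +y [343.7170096  373.73941252]
48 end [378.99402959 298.32432596] hoodfront cross +y [340.11142355 376.98499751]
50 end [374.32238626 302.68683877] hoodfront cross +y [336.38942938 380.61216885]
52 end [369.49223395 307.55831649] hoodfront cross +y [332.55493646 384.61999012]
54 end [364.50836725 312.93879352] hoodfront cross +y [328.61212195 389.00688486]
60 end [348.68863256 332.12053271] hoodfront cross +y [316.17953916 404.41622421]
[0.74676246 0.09666552 0.18820315] [ 0.10671085  0.00969089 -0.08102333 -0.07775191 -0.10421924 -0.01413176
  0.00944329  0.1201345   0.10535581  0.12652536 -0.20073444] 0.18829853105019467
[0.73895326 0.10000482] [ 0.57023475  0.19885581 -0.10256378 -0.24692376 -0.36395723 -0.30418119
 -0.25242006 -0.05412305  0.07799994  0.30902303  0.26811764]
```

The readout fits a 0.188 m circle to 0.1 mm. The round bar is rolling along the pads (6 mm × θ ≈ 5 mm), and that is what fought my 0.180 m path. Jaw x gives a true angle of about 48°, and the picture agrees, with the bar end at (370,292). I'll continue on the corrected path.

```bash
cat >> h.py <<'E'
x0,y0,z0=.5564,-.1001,.0946; c8,s8=np.cos(.086),np.sin(.086)
def go(deg,adj=(0,0,0),v=.05):
    a=np.radians(deg); u=.18*(1-np.cos(a))
    movel([float(k) for k in np.array([x0+u*c8,y0+u*s8-.001,z0+.18*np.sin(a)+.006*a])+adj],v=v)
    p=get_tcp_pos(); e=np.degrees(np.arccos(1-(p[0]-x0)/c8/.18)); st(f"{deg} est {e:.1f}")
E
python3 - <<'E'
from h import *
for a in (48,51,54):
    go(a)
    if np.linalg.norm(get_ft_force())>30: break
E
```

```text
48 est 47.6 42.62 [ 0.6149 -0.0953  0.2331] F [-3.5  1.  -0.9] g 0.131
51 est 51.1 42.97 [ 0.6231 -0.0947  0.2403] F [-4.1  2.4  0.4] g 0.13
54 est 54.1 43.31 [ 0.6306 -0.0941  0.2464] F [-4.9  2.6  1.5] g 0.13
```

Run:
```python
from h import *
for a in (57,60):
    go(a)
wait(.5); st("hold"); print(get_ft_torque(),get_qvel())
p=get_tcp_pos(); print(np.degrees(np.arccos(1-(p[0]-x0)/c8/.18)))
im=read_camera("scene"); cv2.imwrite("pics/fin.png",im[:,:,::-1])
# unviewed image check: dark bar's free end near the predicted pixels; unmoved bystanders vs. first picture
o=cv2.imread("pics/scene0.png"); n=im[:,:,::-1]
for k,(x,y) in dict(tray=(460,324),cup=(431,385),jar=(182,274)).items():
    t=o[y-24:y+24,x-24:x+24]; m=cv2.matchTemplate(np.ascontiguousarray(n[y-34:y+34,x-34:x+34]),t,cv2.TM_CCOEFF_NORMED); print(k,cv2.minMaxLoc(m)[1::2])
t=cv2.imread("pics/a.png"); b=cv2.resize(np.ascontiguousarray(n[270:330,305:385]),None,fx=8,fy=8,interpolation=cv2.INTER_CUBIC)
m=cv2.matchTemplate(b,t[40:440,40:600],cv2.TM_CCOEFF_NORMED);print("straightedge",cv2.minMaxLoc(m)[1::2],"expect (40,40)")
e=n[200:265,260:320].max(2)<45; ys,xs=np.nonzero(e); i=np.argsort(xs)[-8:]; print("dark right end",np.c_[xs[i]+260,ys[i]+200].tolist())
```

```text
57 est 57.1 43.65 [ 0.6382 -0.0935  0.2519] F [-5.   3.3  1.3] g 0.125
60 est 60.1 43.99 [ 0.6462 -0.0929  0.2571] F [-4.9  2.5  2.3] g 0.129
hold 44.49 [ 0.6461 -0.0929  0.257 ] F [-4.7  2.7  0.7] g 0.124
[ 0.48955058  0.98161741 -0.09546577] [-0.0003507   0.00029906 -0.00058251 -0.00131129 -0.00024398  0.00108594]
59.99553021940944
tray (0.9977619051933289, (10, 10))
cup (0.9998024106025696, (10, 10))
jar (0.6426157355308533, (10, 10))
straightedge (0.9998185634613037, (40, 40)) expect (40,40)
dark right end [[287, 253], [287, 254], [287, 200], [288, 254], [288, 200], [289, 200], [290, 200], [291, 200]]
```

The image check agrees: the bar end is seen at (288,254) against (289.7,256.4) predicted for 60°, the same offset as in the earlier picture.

```bash
python3 -c "
from h import *
job_done(); st('done')"
```

```text
the job is handed in; nothing more can be done
the job is handed in; nothing more can be done
```

The straightedge stands on the deck flush along the slab's front edge and released. The guard is held at about 60° with the handle still gripped. I handed the job in at about 44.5 s of the 66 s allowed.

**Problems on the way**
- **First grasp missed:** the reported TCP lies 39.5 mm beyond the real fingertips. I measured this by touching the table and corrected for it.
- **Straightedge about 1° off:** after release, the left end stood 1–2 mm off the slab, so I nudged it in with shut fingers. It was about 0.8 mm off centre when last measured, while still held just before placing.
- **Guard lift:** the force rose to about 27 N near 50° because the bar rolls along the pads. I corrected the path and it fell to about 5 N.

**Last checks**
- **Guard angle:** 60.0° from the jaw position. The camera agrees to about 2 pixels (a degree or so).
- **Grip:** opening 0.124, which fits the 12 mm bar.
- **Straightedge and slab:** the image matched the one taken after the nudge, so neither moved during the lift. I saw no gap in either view.
- **Tray and cup:** they matched the first picture exactly.
- **Jar:** best match at its original place, but a weak one (0.64), perhaps because of the arm or its shadow. The arm never came near it.

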